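# Index the tilting table one notch and lay the block on it

### The arm

A 6-joint arm with a two-finger parallel gripper is mounted at the origin on a cart in front of the work surface, level with it; the furniture and walls round the work are solid. World frame = base frame: x ahead of the robot, y to its left, z up, the work surface at z = 0. Lengths are in m, angles in rad, forces in N, time in s.
With the tool pointing down it reaches from about 0.325 to 0.775 m from the base axis. Payload 5.5 kg.
Tool frame: the origin (TCP) lies midway between the tips of the shut fingers; the grasp point (between the pads) lies 19 mm behind it; x points along the fingers, z is the direction in which the jaws open and shut, and the axes are right-handed (so a half turn about x gives the same grasp; the last joint's range is limited). The gripper opens to 88 mm and grips with 3 to 60 N. Pads are 20 mm wide; open, the fingers measure 115 mm over their backs; the gripper's body (75 mm by 178 mm) begins 61 mm behind the grasp point.
Start: joints at [1.096, 0.091, 1.231, -0, 1.82, -0.057], TCP at [0.243, 0.548, 0.223] pointing down, gripper open.
Joint ranges: [-2.87, 2.87], [-0.86, 2.18], [0.17, 2.46], [-1.51, 4.65], [0.06, 2.69], [-2.65, 2.65]. Speed limits (rad/s): [2.57, 2.57, 3.01, 3.14, 3.14, 3.14].

### API

Orientations are given as [roll, pitch, yaw] about the fixed x, y, z axes, in that order (R = Rz(yaw) Ry(pitch) Rx(roll)).
In Python, from station import env gives the robot as it stands.
- The arm moves only by the tool send_rows, never from a script. Its argument "commands" is a list of rows, each an object with "delta_rot": the turn, a rotation vector about the world's x, y, z in degrees, a list of three; "delta_pos": the shift along the world's x, y, z in m, a list of three; "fingers": the opening, from 0 (shut) to 1 (fully open). A call has 1 to 12 rows; each row shifts and turns the commanded pose from where the row before left it; what a row does not reach is not made up. A row lasts 1/12 s, in which the tool goes at most 41.7 mm and 7.16 degrees, less where a joint would pass 70% of its speed; a pose out of reach is approached as far as the arm can. A call is refused whole if a number of a shift passes 0.0417 or a number of a turn 7.16, either way. A call with a gripper value outside its range is refused whole. The fingers move at their own pace and stop on an object; "newtons" is the grip in N (left out, the last holds). Time passes only in rows, so rows that do not move let the fingers close. It gives the time, the measured TCP pose, the force and the opening at its end, in the units of the state.
- env.get_state(): the state, without advancing time (a new reading comes with each control period).
- env.get_image(name): name is "scene" or "top" or "wrist"; returns a dict with "frame" (400x640x3 uint8, red, green, blue), "fov_y" (degrees; the focal length in pixels is half the picture's height over the tangent of half this angle, whatever the lens; pixels are square), "cx", "cy" (the principal point, pixels), "R" (3x3) and "t" (3): a world point X has camera coordinates R X + t. Camera axes: x right, y down, z forward; pixel columns grow to the right and rows downward; lengths in m; the calibration is good to about 2 mm. A picture is of the moment at which its call begins. There is no depth.
- env.hand_in(): hands the job in, once; it reports no verdict.
Trained networks look in a picture, given as the dict that the camera call returned (one of the last four; its "shot" number tells which), for a name from the list of things; names that differ only in an ending like _2 or _b are one class to them, and where a whole thing is asked for, a point or a joint stands for the part that bears it (a point fixed in the world has none). Each returns a list of dicts, best first, with "confidence" (0 to 1); they miss things now and then, are a little off and sometimes report something else, mostly with a low value. They report only what shows in the picture. A call takes as long as a camera call. They do not tell look-alikes from the thing itself.
- env.outline_of(picture, thing): "pixels" (400x640 bool, what is visible of it) and "at" ([column, row] in pixels, amid what is visible of it).
The state is a dict: "time_s": time; "q": joint angles; "joint_vel": joint speeds; "joint_torque": joint torques, N m; "position": TCP position; "eef_rot": TCP orientation; "ft_force": force on the tool from outside, world axes, zero at the start; "ft_torque": the same for the moment, N m; "finger_gap": opening from 0.0 (shut) to 1.0 (fully open).
Only numpy, scipy, OpenCV 4.12 (cv2) and the standard library are available. Lean on these libraries where they do the work, as an engineer would, in place of code of your own. Each camera call takes 0.05 s, during which the arm holds its last target.

### The job

Set up the tilting table for bevel sanding: pull its spring ring out, swing the lever towards you from the first notch to the next (middle) one, and let the ring go so that the pin drops fully home there. Then lay the pale wooden block with two holes, holes up, flat on the sloping table, in the middle of its width, with a long side up against the ledge at the low edge. Leave the other two blocks where they lie.

Things in the scene. Friction and masses are not known exactly. Their poses are not given: they have to be found in the camera images.
- tilt_stand: Grey stand of the tilting table, fixed to the bench; foot plate 170 mm (its x) by 290 mm (its y) by 12 mm. Origin on the bench top under the middle of the table; -x points to the robot side (turned by the stand's yaw), +y to the side of the lever and the notched index wheel. The tilt axis runs along its y, 100 mm up.
- pivot (a point): Point on the tilt axis in the lever's plane, 125 mm to +y of the table's middle, 100 mm above the bench. The lever, a fork over the index wheel (rim radius 90 mm), swings about it in the stand's x-z plane, leaning to the stand's -x by 20 degrees plus table_tilt from vertical. Axes as the stand's.
- pull_ring (a point): Grasp point of the pull ring on the lever's end, 190 mm from the pivot when the pin is home: a flat slotted aluminium plate, 56 mm wide (its y, along the tilt axis), 12 mm thick (its x), from 30 mm below to 20 mm above this point along the lever (its z, away from the pivot). Pinch its flat faces, fingers pointing down along the lever. The lever's housing ends 50 mm below this point.
- plunger (a joint): Spring plunger pulled by the ring along the lever, away from the pivot, m. 0 = pin fully home in a notch; about 0.009 when the pin rests on the rim between notches; above 0.010 it is clear of the wheel; stop at 0.018. The spring pulls it back with 6 N when home, 10 N when pulled 16 mm.
- table_tilt (a joint): Tilt of table and lever together, rad, growing as the lever swings to the robot. 0 = table level (first notch, lever leaning 20 degrees to the robot); 0.349 = middle notch (table sloping 20 degrees down to the robot, lever leaning 40 degrees); 0.698 = last notch. Turns stiffly (about 0.25 N m), stays where left; about 0.01 rad play in a notch.
- table_top (a point): Middle of the plywood table's upper face, 30 mm above the tilt axis (measured square to the face); the table is 140 mm along its x by 160 mm along its y. z is square to the face, -x points down the slope. The dark ledge runs along y at the low edge: it stands 10 mm above the face and its inner face is at x = -60 mm.
- foot_block: The work piece: pale beech block, 48 mm (x) by 110 mm (y) by 40 mm (z), about 0.16 kg, with two 16 mm holes in its upper face 30 mm either side of its middle. Origin at the centre of its underside. Lies flat on the bench to the right of the stand, holes up.
- cork_block: Bystander: brown cork block, 64 x 107 x 35 mm, origin at the centre of its underside.
- rubbing_block: Bystander: white rubber block, 36 x 92 x 26 mm, origin at the centre of its underside.
Not all that is in view belongs to the job. What is shaped like the foot_block but blue is not meant.

How it is judged:
On the way:
1. the table is locked in the middle notch with the pin home, before the block is on it (value of joint table_tilt between 0.325 and 0.373 rad and value of joint plunger below 0.002 m and distance between foot_block and table_top above 0.12 m), for 0.3 s.
At the end, for the whole second after the job is handed in: The table is locked in the middle notch (tilt 0.349 rad within 0.024, pin home within 2 mm); the block lies flat on the sloping table at rest, long side along the ledge within 0.12 rad and no more than about 12 mm from it, within 30 mm of the middle of the table's width (value of joint table_tilt between 0.325 and 0.373 rad and value of joint plunger below 0.002 m and z of foot_block in the frame of table_top between -0.004 and 0.004 m and x of foot_block in the frame of table_top between -0.04 and -0.024 m and y of foot_block in the frame of table_top between -0.03 and 0.03 m and angle between the z axis of foot_block and the z axis of table_top, either way round below 0.08 rad and angle between the y axis of foot_block and the y axis of table_top, either way round below 0.12 rad and linear speed of foot_block below 0.01 m/s); the robot touches nothing.
It fails at once if the cork block is moved more than 30 mm (distance of cork_block from where it was at the start of the episode above 0.03 m).
It fails at once if the white block is moved more than 30 mm (distance of rubbing_block from where it was at the start of the episode above 0.03 m).
It also fails if it takes over 58 s, if anything falls off the work surface, if the arm or the gripper's body presses on something with over 40 N, if the wrist force passes 120 N, or if a joint passes its speed limit or range.

## Working session

There is one attempt and no reset: what is moved stays moved. The work goes in short steps, Python scripts to look and compute and a tool call to move; the robot and the scene stay as the last step left them, time stands still between calls to the robot, and variables do not carry over. Pictures are saved under pics/ and viewed, and the job is handed in when it is done.

Besides the shell and the picture viewer there is one more tool, called after "Request:" by a JSON object that holds its "fn" and its "kwargs". send_rows: Moves the arm, as the interface text tells. Its arguments: {"type":"object","properties":{"commands":{"type":"array"},"newtons":{"type":"number"}},"required":["commands"]}

```bash
ls; mkdir -p pics
python3 - <<'E'
from station import env
import cv2,pickle
s=env.get_state();print({k:s[k] for k in('time_s','position','eef_rot','finger_gap')})
for n in('scene','top','wrist'):
    p=env.get_image(n);cv2.imwrite(f'pics/a_{n}.png',p['frame'][:,:,::-1]);pickle.dump(p,open(f'pics/a_{n}.pkl','wb'))
    print(n,p['fov_y'],p['cx'],p['cy'],p['R'],p['t'])
    if n!='wrist':
        for t in('tilt_stand','pull_ring','table_top','foot_block','cork_block','rubbing_block','pivot'):
            print(t,[(o['at'],round(o['confidence'],2),int(o['pixels'].sum())) for o in env.outline_of(p,t)])
E
```

```text
pics
{'time_s': 0.0, 'position': array([0.24331566, 0.54812838, 0.22153195]), 'eef_rot': array([ 3.10157291,  1.56886525, -2.02860585]), 'finger_gap': 0.9963160680977114}
scene 57.22826464318939 325.5499809744421 197.51837944666656 [[ 0.84671828 -0.53174471  0.01776858]
 [-0.27345834 -0.46360094 -0.84278983]
 [ 0.45638656  0.70874659 -0.53794942]] [-0.45220506  0.26165645  0.89733088]
tilt_stand [([323.3, 190.0], 0.68, 4739)]
pull_ring [([292.9, 129.6], 0.64, 187)]
table_top [([325.9, 179.0], 0.6, 1649)]
foot_block [([383.9, 263.1], 0.68, 953), ([327.5, 179.9], 0.67, 1733), ([251.4, 222.0], 0.6, 500)]
cork_block [([321.9, 269.7], 0.79, 937)]
rubbing_block []
pivot [([320.0, 187.8], 0.82, 4700)]
top 52.70188513904555 320.08594198537486 193.1839177216624 [[ 0.00611373 -0.9996762   0.02470061]
 [-0.98678025 -0.01003155 -0.16175323]
 [ 0.16194864 -0.02338516 -0.98652206]] [-0.04478189  0.50007531  1.02487145]
tilt_stand [([253.5, 147.8], 0.71, 7397)]
pull_ring [([195.8, 151.2], 0.58, 196)]
table_top [([255.6, 143.9], 0.68, 4047)]
foot_block [([247.1, 252.8], 0.94, 877), ([383.8, 158.1], 0.55, 871), ([254.3, 148.3], 0.43, 7365)]
cork_block [([360.3, 218.3], 0.71, 1002)]
rubbing_block [([424.4, 210.3], 0.72, 444)]
pivot [([250.3, 153.4], 0.62, 7518)]
wrist 58.93303017659346 321.9499632844777 201.78928537168875 [[ 4.05528668e-01  9.14082057e-01 -7.01656357e-04]
 [ 8.70969642e-01 -3.86168838e-01  3.03785306e-01]
 [ 2.77413740e-01 -1.23804772e-01 -9.52740256e-01]] [-0.60035768 -0.03783266  0.39202955]
```

View pics/a_scene.png

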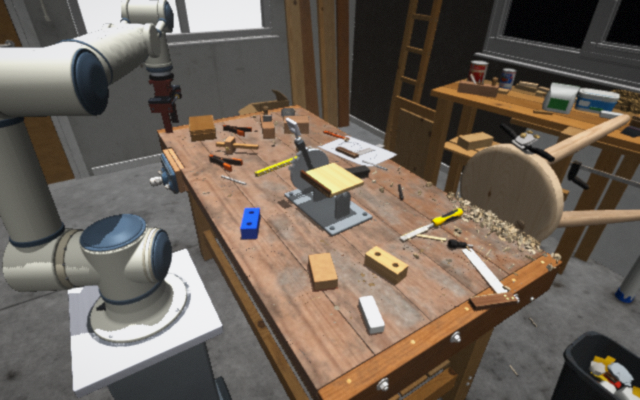

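View pics/a_top.png

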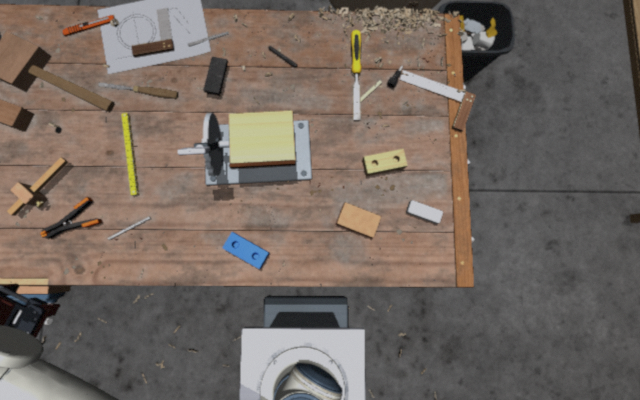

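View pics/a_wrist.png

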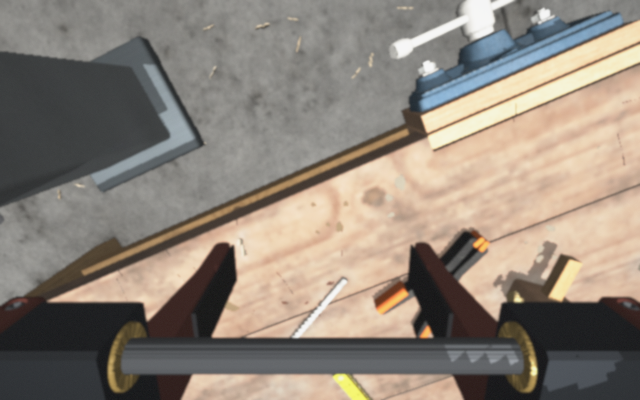

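The top view shows the stand at (205-310, 112-185), the lever pointing left at (180-215, 150), the pale block at (384,160), and the blue look-alike at (246,251). I'll zoom in to get corners.

Run:
```python
import cv2
a=cv2.imread('pics/a_top.png')[95:200,165:325];cv2.imwrite('pics/b_top.png',cv2.resize(a,None,fx=5,fy=5,interpolation=cv2.INTER_CUBIC))
a=cv2.imread('pics/a_scene.png')[105:240,270:390];cv2.imwrite('pics/b_scene.png',cv2.resize(a,None,fx=4.4,fy=4.4,interpolation=cv2.INTER_CUBIC))
a=cv2.imread('pics/a_top.png')[135:185,350:420];cv2.imwrite('pics/b_blk.png',cv2.resize(a,None,fx=10,fy=10,interpolation=cv2.INTER_CUBIC))
```

```text
(no output)
```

View pics/b_top.png

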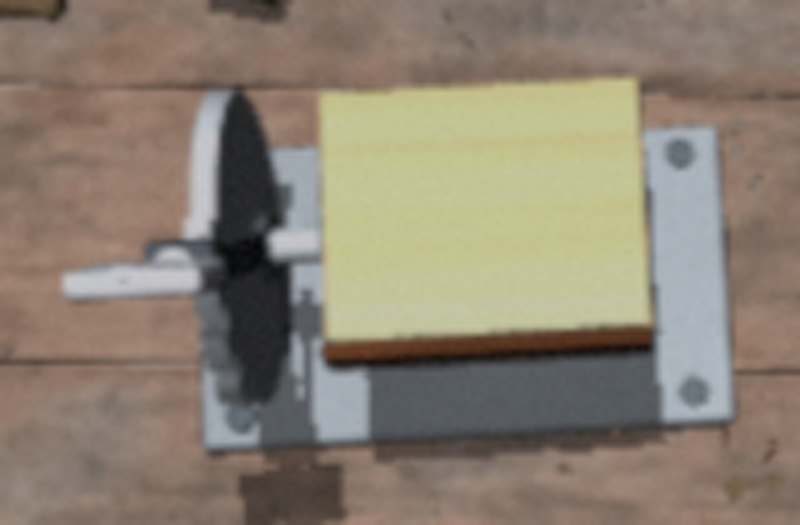

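View pics/b_scene.png

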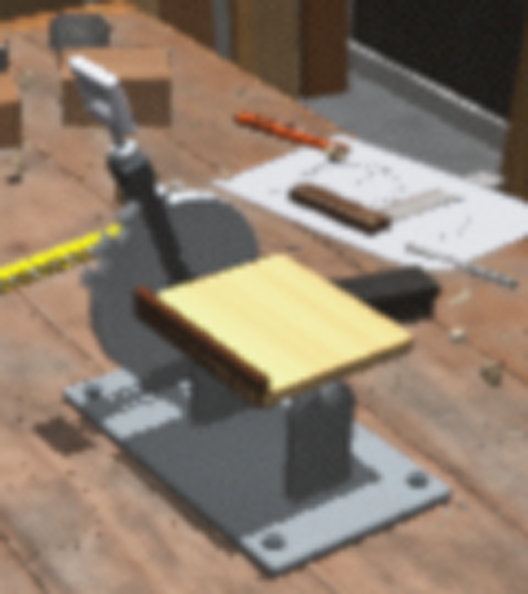

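View pics/b_blk.png

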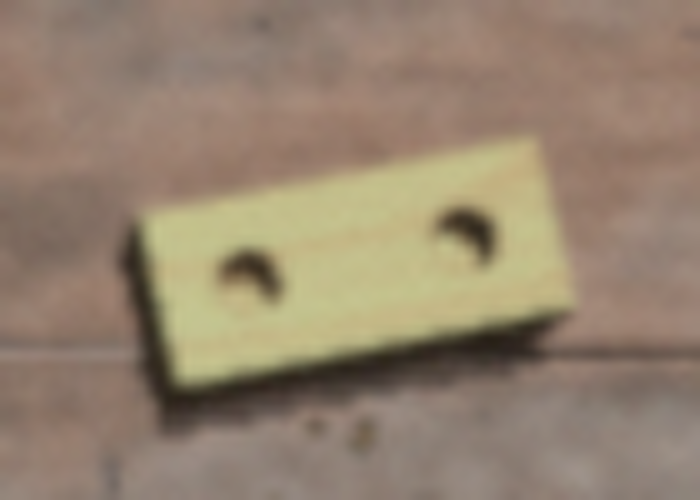

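```bash
cat > h.py <<'E'
import numpy as np,cv2,pickle
from scipy.optimize import least_squares
def proj(p,X):
    X=np.atleast_2d(X)@np.array(p['R']).T+p['t']; f=200/np.tan(np.radians(p['fov_y'])/2)
    return np.c_[p['cx']+f*X[:,0]/X[:,2],p['cy']+f*X[:,1]/X[:,2]]
def Rz(a):return np.array([[np.cos(a),-np.sin(a),0],[np.sin(a),np.cos(a),0],[0,0,1]])
def Ry(a):return np.array([[np.cos(a),0,np.sin(a)],[0,1,0],[-np.sin(a),0,np.cos(a)]])
def W(pose,X):return np.atleast_2d(X)@Rz(pose[2]).T+[pose[0],pose[1],0]
def un(z,s,x0,y0):z=np.array(z,float);return (z+.5)/s-.5+[x0,y0]
L=lambda n:pickle.load(open(f'pics/{n}.pkl','rb'))
E
python3 - <<'E'
from h import *
T,S=L('a_top'),L('a_scene')
Pt=np.array([[-85,145,12],[-85,-145,12],[85,-145,12],[70,80,130],[70,-80,130]])/1e3
it=un([[205,447],[733,420],[717,127],[319,92],[638,77]],5,165,95)
Ps=np.array([[70,-80,130],[70,80,130],[-85,-145,12],[85,-145,12],[-85,145,12]])/1e3
i_s=un([[412,342],[277,253],[270,573],[450,492],[65,395]],4.4,270,105)
def r(q):return np.r_[proj(T,W(q,Pt))-it,proj(S,W(q,Ps))-i_s].ravel()
s=least_squares(r,[.5,.1,0],loss='soft_l1');print(s.x,s.fun.reshape(-1,2).round(1))
for w in(0,1):
    s2=least_squares(lambda q:r(q).reshape(2,-1)[w],[.5,.1,0]);print(w,s2.x)
q=s.x
a=np.radians(20);d=np.array([-np.sin(a),0,np.cos(a)])
print('tip',[proj(T,W(q,np.array([0,.125+sy*.028,.1])+.21*d)) for sy in(-1,1)],un([[63,285],[205,285]],5,165,95))
print('ring',W(q,np.array([0,.125,.1])+.19*d),'top',W(q,[0,0,.13]))
Pb=np.array([[24,55,40],[24,-55,40],[-24,-55,40],[-24,55,40]])/1e3
ib=un([[137,213],[540,137],[577,313],[175,390]],10,350,135)
b=least_squares(lambda q:(proj(T,W(q,Pb))-ib).ravel(),[.5,-.2,0]);print('block',b.x,b.fun.round(1))
print(proj(S,W(b.x,Pb)))
for n,dim,c in(('cork',35,(360,218)),('white',26,(424,210))):
    print(n,least_squares(lambda q:(proj(T,[q[0],q[1],dim/1e3])[0]-c),[.5,-.2]).x)
E
```

```text
[0.62011958 0.12485279 0.04447708] [[ 1.  -0.5]
 [ 2.5  1.3]
 [ 3.5  0.3]
 [-7.  -0.5]
 [-6.3  0.7]
 [-2.9 -3.4]
 [-1.1 -2.2]
 [ 0.9  0.1]
 [ 2.1  0.7]
 [ 0.7 -1.4]]
0 [0.62128733 0.12122272 0.03041809]
1 [0.61709292 0.11953112 0.03258426]
tip [array([[194.87108117, 150.02191411]]), array([[166.8189259 , 150.87273545]])] [[177.2 151.6]
 [205.6 151.6]]
ring [[0.54964222 0.24683983 0.2785416 ]] top [[0.62011958 0.12485279 0.13      ]]
block [ 0.5905794  -0.21573459  0.19993438] [ 0.3  0.2 -0.4  0.4 -0.1 -0.2  0.2 -0.4]
[[375.87998489 245.40508119]
 [407.87500155 265.24879226]
 [396.84879898 273.97614686]
 [364.6851823  253.00549677]]
cork [ 0.43622979 -0.14652035]
white [ 0.46012889 -0.31969455]
```

Run:
```python
from h import *
T,S=L('a_top'),L('a_scene')
Pt=np.array([[-85,145,12],[-85,-145,12],[85,-145,12],[70,80,130],[70,-80,130]])/1e3
it=un([[205,447],[733,420],[717,127],[319,92],[638,77]],5,165,95)
Ps=np.array([[70,-80,130],[70,80,130],[-85,-145,12],[85,-145,12],[-85,145,12]])/1e3
i_s=un([[412,342],[277,253],[270,573],[450,492],[65,395]],4.4,270,105)
def r(q):
    o=np.array([q[3],q[4],0]);A,B=Pt.copy(),Ps.copy();A[:3]+=o;B[2:]+=o
    return np.r_[proj(T,W(q,A))-it,proj(S,W(q,B))-i_s].ravel()
s=least_squares(r,[.5,.1,0,0,0],loss='soft_l1');print(s.x,s.fun.reshape(-1,2).round(1))
for w in(0,1):
    s2=least_squares(lambda q:r(q).reshape(2,-1)[w],[.5,.1,0,0,0]);print(w,s2.x)
q=s.x
a=np.radians(20);d=np.array([-np.sin(a),0,np.cos(a)])
for Q,nm,C,sc,o in((T,'top',[[63,285],[205,285]],5,(165,95)),(S,'sc',[[70,62],[125,95]],4.4,(270,105))):
  print(nm,[proj(Q,W(q,np.array([0,.125+sy*.028,.1])+.21*d)) for sy in(1,-1)],un(C,sc,*o))
  print('grasp',proj(Q,W(q,np.array([0,.125,.1])+.19*d)))
print('ring',W(q,np.array([0,.125,.1])+.19*d),'pivot',W(q,[0,.125,.1]),'top',W(q,[0,0,.13]))
```

```text
[0.61945705 0.10737571 0.05947046 0.00132888 0.02371665] [[-0.9  0.5]
 [ 0.6  0.8]
 [ 0.8 -0.2]
 [-0.4  0.3]
 [ 0.3  0.6]
 [ 0.3 -1.3]
 [ 1.  -0.2]
 [ 0.4 -0.9]
 [ 1.  -0.6]
 [-0.6 -1.8]]
0 [0.62070744 0.10700303 0.06296458 0.00110208 0.0246796 ]
1 [0.61435751 0.10393277 0.05907705 0.00273107 0.02304447]
top [array([[176.0763153 , 152.38439859]]), array([[204.1102565 , 151.12695158]])] [[177.2 151.6]
 [205.6 151.6]]
grasp [[192.77029862 150.93746713]]
sc [array([[285.61213173, 117.29083141]]), array([[294.85278032, 122.71552   ]])] [[285.52272727 118.70454545]
 [298.02272727 126.20454545]]
grasp [[292.22314253 125.22239256]]
ring [[0.54715867 0.22829239 0.2785416 ]] pivot [[0.61202762 0.23215473 0.1       ]] top [[0.61945705 0.10737571 0.13      ]]
```

```bash
cat >> h.py <<'E'
from scipy.spatial.transform import Rotation as Ro
ST=np.array([0.6195,0.1073,0.0595])
def dvec(lean):return Rz(ST[2])@np.array([-np.sin(lean),0,np.cos(lean)])
def toolR(lean,flip=1):
    d=dvec(lean);z=flip*(Rz(ST[2])@np.array([np.cos(lean),0,np.sin(lean)]));x=-d
    return np.c_[x,np.cross(z,x),z]
def eul(e):return Ro.from_euler('xyz',e).as_matrix()
def delta(st,pos,R):
    R0=eul(st['eef_rot']);return pos-st['position'],np.degrees(Ro.from_matrix(R@R0.T).as_rotvec())
PIV=W(ST,[0,.125,.1])[0]
E
python3 - <<'E'
from h import *
from station import env
s=env.get_state();print(eul(s['eef_rot']).round(3))
a=np.radians(20);d=dvec(a)
for f in(1,-1):
    print(f,*[x.round(4) for x in delta(s,PIV+(.171+.1)*d,toolR(a,f))])
print(PIV,d,PIV+.171*d)
E
```

```text
[[-0.    -0.914  0.406]
 [ 0.     0.406  0.914]
 [-1.     0.     0.   ]]
1 [ 0.2761 -0.3218  0.132 ] [ 11.9783 -17.2766 -61.9901]
-1 [ 0.2761 -0.3218  0.132 ] [-19.6706 -13.6395 115.9582]
[0.61206689 0.2320788  0.1       ] [-0.3414149  -0.02033819  0.93969262] [0.55368494 0.22860097 0.26068744]
```

Request:
{"fn": "send_rows", "kwargs": {"commands": [{"delta_pos":[0.023,-0.0268,0.011],"delta_rot":[1.0,-1.44,-5.17],"fingers":1},{"delta_pos":[0.023,-0.0268,0.011],"delta_rot":[1.0,-1.44,-5.17],"fingers":1},{"delta_pos":[0.023,-0.0268,0.011],"delta_rot":[1.0,-1.44,-5.17],"fingers":1},{"delta_pos":[0.023,-0.0268,0.011],"delta_rot":[1.0,-1.44,-5.17],"fingers":1},{"delta_pos":[0.023,-0.0268,0.011],"delta_rot":[1.0,-1.44,-5.17],"fingers":1},{"delta_pos":[0.023,-0.0268,0.011],"delta_rot":[1.0,-1.44,-5.17],"fingers":1},{"delta_pos":[0.023,-0.0268,0.011],"delta_rot":[1.0,-1.44,-5.17],"fingers":1},{"delta_pos":[0.023,-0.0268,0.011],"delta_rot":[1.0,-1.44,-5.17],"fingers":1},{"delta_pos":[0.023,-0.0268,0.011],"delta_rot":[1.0,-1.44,-5.17],"fingers":1},{"delta_pos":[0.023,-0.0268,0.011],"delta_rot":[1.0,-1.44,-5.17],"fingers":1},{"delta_pos":[0.023,-0.0268,0.011],"delta_rot":[1.0,-1.44,-5.17],"fingers":1},{"delta_pos":[0.023,-0.0268,0.011],"delta_rot":[1.0,-1.44,-5.17],"fingers":1}]}}

```text
time_s: 1.85
position: [0.5202, 0.2252, 0.3557]
eef_rot: [0.004, 1.219, 0.058]
ft_force: [-0.1, 0.7, -0.0]
finger_gap: 0.999
```

Run:
```python
from h import *
from station import env
s=env.get_state();a=np.radians(20);d=dvec(a)
print(s['time_s'],s['position'],s['ft_force'],s['q'].round(3),*[x.round(4) for x in delta(s,PIV+(.271)*d,toolR(a))])
p=env.get_image('wrist');pickle.dump(p,open('pics/c_w.pkl','wb'));f=p['frame'][:,:,::-1].copy()
for sy in(-.028,.028):
  for r in(.16,.21):
    u=proj(p,W(ST,[0,.125+sy,.1])+r*d)[0];print(r,sy,u);cv2.circle(f,tuple(int(v) for v in u),3,(0,0,255),1)
cv2.imwrite('pics/c_w.png',f)
```

```text
1.85 [0.52018706 0.22515981 0.35568562] [-0.07082111  0.6743388  -0.01150688] [ 0.424 -0.238  1.343 -0.125  1.706  0.333] [-0.0006  0.0014 -0.001 ] [-0.0919  0.1272  0.3072]
0.16 -0.028 [319.7693456  228.55903192]
0.21 -0.028 [319.53219466 255.58669528]
0.16 0.028 [319.27972645 162.05060168]
0.21 0.028 [318.92331276 177.27883912]
```

View pics/c_w.png

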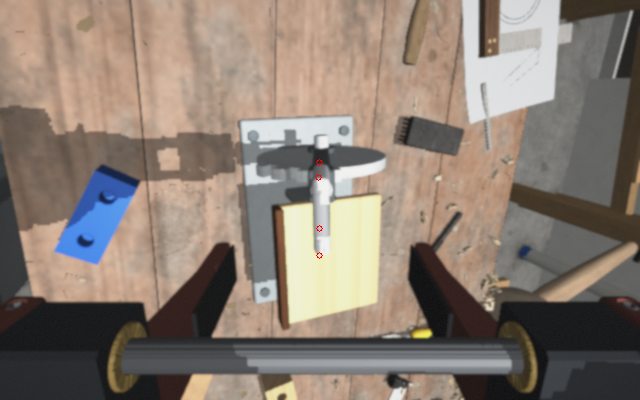

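Run:
```python
import cv2,pickle
f=pickle.load(open('pics/c_w.pkl','rb'))['frame'][120:280,250:400,::-1];cv2.imwrite('pics/c_z.png',cv2.resize(f,None,fx=3.7,fy=3.7,interpolation=cv2.INTER_CUBIC))
```

```text
(no output)
```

View pics/c_z.png

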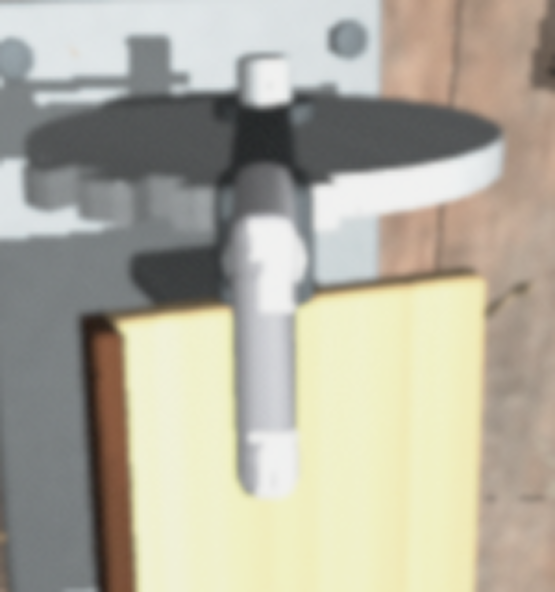

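Request:
{"fn": "send_rows", "kwargs": {"commands": [{"delta_pos":[0.0059,0.0006,-0.0158],"delta_rot":[0,0,0],"fingers":1},{"delta_pos":[0.0059,0.0006,-0.0158],"delta_rot":[0,0,0],"fingers":1},{"delta_pos":[0.0059,0.0006,-0.0158],"delta_rot":[0,0,0],"fingers":0.8},{"delta_pos":[0.0059,0.0006,-0.0158],"delta_rot":[0,0,0],"fingers":0.6},{"delta_pos":[0.0059,0.0006,-0.0158],"delta_rot":[0,0,0],"fingers":0.5},{"delta_pos":[0.0059,0.0006,-0.0158],"delta_rot":[0,0,0],"fingers":0.4},{"delta_pos":[0,0,0],"delta_rot":[0,0,0],"fingers":0.3},{"delta_pos":[0,0,0],"delta_rot":[0,0,0],"fingers":0.3}], "newtons": 10}}

```text
time_s: 2.57
position: [0.5544, 0.2303, 0.2587]
eef_rot: [-0.001, 1.224, 0.058]
ft_force: [1.0, -0.2, 0.9]
finger_gap: 0.583
```

Run:
```python
from h import *
from station import env
s=env.get_state();a=np.radians(20);d=dvec(a)
print(s['time_s'],s['position'],s['ft_force'],s['finger_gap'],*[x.round(4) for x in delta(s,PIV+(.171)*d,toolR(a))])
p=env.get_image('wrist');cv2.imwrite('pics/d_w.png',p['frame'][:,:,::-1])
```

```text
2.5667 [0.55436791 0.23031246 0.25874071] [ 0.99141427 -0.22667506  0.87796726] 0.5826163803215986 [-0.0007 -0.0017  0.0019] [ 0.0295 -0.1226  0.0399]
```

View pics/d_w.png

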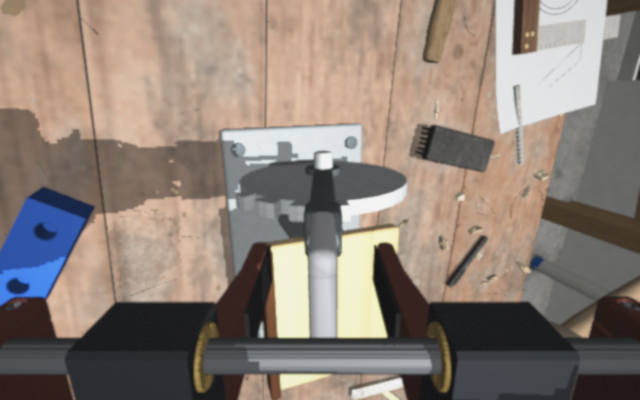

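The ring (col ~323) is centred between the fingers (270–375). Closing.

Request:
{"fn": "send_rows", "kwargs": {"commands": [{"delta_pos":[0,0,0],"delta_rot":[0,0,0],"fingers":0},{"delta_pos":[0,0,0],"delta_rot":[0,0,0],"fingers":0},{"delta_pos":[0,0,0],"delta_rot":[0,0,0],"fingers":0},{"delta_pos":[0,0,0],"delta_rot":[0,0,0],"fingers":0},{"delta_pos":[0,0,0],"delta_rot":[0,0,0],"fingers":0},{"delta_pos":[0,0,0],"delta_rot":[0,0,0],"fingers":0},{"delta_pos":[0,0,0],"delta_rot":[0,0,0],"fingers":0},{"delta_pos":[0,0,0],"delta_rot":[0,0,0],"fingers":0}], "newtons": 45}}

```text
time_s: 3.28
position: [0.5546, 0.2305, 0.2602]
eef_rot: [0.001, 1.222, 0.06]
ft_force: [-2.5, -0.6, 2.3]
finger_gap: 0.13
```

Request:
{"fn": "send_rows", "kwargs": {"commands": [{"delta_pos":[-0.0012,-0.0001,0.0033],"delta_rot":[0,0,0],"fingers":0},{"delta_pos":[-0.0012,-0.0001,0.0033],"delta_rot":[0,0,0],"fingers":0},{"delta_pos":[-0.0012,0,0.0033],"delta_rot":[0,0,0],"fingers":0},{"delta_pos":[-0.0012,-0.0001,0.0033],"delta_rot":[0,0,0],"fingers":0},{"delta_pos":[0,0,0],"delta_rot":[0,0,0],"fingers":0},{"delta_pos":[0,0,0],"delta_rot":[0,0,0],"fingers":0}]}}

```text
time_s: 3.78
position: [0.5499, 0.23, 0.2721]
eef_rot: [-0.0, 1.223, 0.058]
ft_force: [4.7, 0.9, -8.8]
finger_gap: 0.136
```

Run:
```python
from h import *
from station import env
s=env.get_state();a=np.radians(20);d=dvec(a)
print(s['time_s'],s['position'],s['ft_force'],s['ft_force']@d,s['finger_gap'],[x.round(4) for x in delta(s,PIV+(.171)*d,toolR(a))])
print(np.linalg.norm(s['position']-PIV), 'rel', s['position']-PIV)
# arc plan about pivot, 20 deg in 8 steps of 2.5
ax=Rz(ST[2])@np.array([0,1,0]);P=s['position']
for k in range(1,9):
    Q=PIV+Ro.from_rotvec(-np.radians(2.5*k)*ax).apply(s['position']-PIV);print((Q-P).round(5));P=Q
print(ax*-2.5)
```

```text
3.7833 [0.54993584 0.23003332 0.27213954] [ 4.7194051   0.87379112 -8.78737752] -9.886480381910227 0.13640075324504203 [array([ 0.0037, -0.0014, -0.0115]), array([ 0.0085, -0.0661,  0.0486])]
0.1830204128411429 rel [-0.06213105 -0.00204548  0.17213954]
[-0.00744 -0.00044 -0.00287]
[-0.0073  -0.00044 -0.0032 ]
[-0.00716 -0.00043 -0.00351]
[-0.007   -0.00042 -0.00382]
[-0.00683 -0.00041 -0.00412]
[-0.00664 -0.0004  -0.00442]
[-0.00644 -0.00038 -0.0047 ]
[-0.00623 -0.00037 -0.00498]
[ 0.14866225 -2.49557599 -0.        ]
```

Request:
{"fn": "send_rows", "kwargs": {"commands": [{"delta_pos":[-0.0074,-0.0004,-0.0029],"delta_rot":[0.15,-2.5,0],"fingers":0},{"delta_pos":[-0.0073,-0.0004,-0.0032],"delta_rot":[0.15,-2.5,0],"fingers":0},{"delta_pos":[-0.0072,-0.0004,-0.0035],"delta_rot":[0.15,-2.5,0],"fingers":0},{"delta_pos":[-0.007,-0.0004,-0.0038],"delta_rot":[0.15,-2.5,0],"fingers":0},{"delta_pos":[-0.0068,-0.0004,-0.0041],"delta_rot":[0.15,-2.5,0],"fingers":0},{"delta_pos":[-0.0066,-0.0004,-0.0044],"delta_rot":[0.15,-2.5,0],"fingers":0},{"delta_pos":[-0.0064,-0.0004,-0.0047],"delta_rot":[0.15,-2.5,0],"fingers":0},{"delta_pos":[-0.0062,-0.0004,-0.005],"delta_rot":[0.15,-2.5,0],"fingers":0},{"delta_pos":[0,0,0],"delta_rot":[0,0,0],"fingers":0},{"delta_pos":[0,0,0],"delta_rot":[0,0,0],"fingers":0}]}}

```text
time_s: 4.62
position: [0.4944, 0.2262, 0.2405]
eef_rot: [-0.0, 0.872, 0.058]
ft_force: [5.7, -2.8, -7.6]
finger_gap: 0.138
```

Run:
```python
from h import *
from station import env
s=env.get_state();a=np.radians(40);d=dvec(a)
print(s['time_s'],s['position'],s['ft_force'],s['ft_force']@d,s['ft_force']@toolR(a),s['finger_gap'],[x.round(4) for x in delta(s,PIV+(.183)*d,toolR(a))])
r=Rz(ST[2]).T@(s['position']-PIV);print(r,np.linalg.norm(r),np.degrees(np.arctan2(-r[0],r[2])))
p=env.get_image('scene');pickle.dump(p,open('pics/e_s.pkl','wb'));a=p['frame'][105:240,250:390,::-1];cv2.imwrite('pics/e_s.png',cv2.resize(a,None,fx=4.4,fy=4.4,interpolation=cv2.INTER_CUBIC))
```

```text
4.6167 [0.49440521 0.22624404 0.24053668] [ 5.66739809 -2.78809214 -7.6121235 ] -9.361141548176304 [ 9.36114155 -3.12016957 -0.68618783] 0.13760378464447073 [array([ 0.0002, -0.0012, -0.0004]), array([0.0162, 0.0328, 0.0471])]
[-0.11780042  0.00117231  0.14053668] 0.1833817701407813 39.97035484666888
```

View pics/e_s.png

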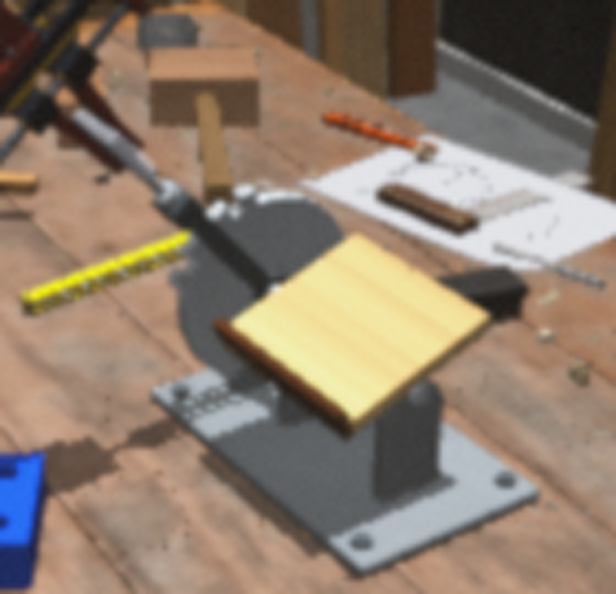

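The table has swung to about 20°. Now letting the pin down along the lever.

Request:
{"fn": "send_rows", "kwargs": {"commands": [{"delta_pos":[0.002,0.0001,-0.0024],"delta_rot":[0,0,0],"fingers":0},{"delta_pos":[0.002,0.0001,-0.0024],"delta_rot":[0,0,0],"fingers":0},{"delta_pos":[0.002,0.0001,-0.0024],"delta_rot":[0,0,0],"fingers":0},{"delta_pos":[0,0,0],"delta_rot":[0,0,0],"fingers":0},{"delta_pos":[0,0,0],"delta_rot":[0,0,0],"fingers":0}]}}

```text
time_s: 5.08
position: [0.501, 0.2267, 0.2335]
eef_rot: [0.0, 0.874, 0.058]
ft_force: [2.5, -2.9, -7.1]
finger_gap: 0.135
```

Run:
```python
from h import *
from station import env
s=env.get_state();a=np.radians(40);d=dvec(a)
print(s['time_s'],s['position'],s['ft_force']@toolR(a),s['finger_gap'])
r=Rz(ST[2]).T@(s['position']-PIV);print(r,np.linalg.norm(r),np.degrees(np.arctan2(-r[0],r[2])))
```

```text
5.0833 [0.50097889 0.22674364 0.23349944] [ 6.92804169 -3.01485442 -2.73326219] 0.13457057171904582
[-0.11120867  0.00128012  0.13349944] 0.17375588875499298 39.79522000013087
```

The spring still pulls at 6.9 N after 9.6 mm of lowering, so the pin has entered the notch. I'll lower the rest of the way, then release.

Request:
{"fn": "send_rows", "kwargs": {"commands": [{"delta_pos":[0.0016,0.0001,-0.0019],"delta_rot":[0,0,0],"fingers":0},{"delta_pos":[0,0,0],"delta_rot":[0,0,0],"fingers":0.6},{"delta_pos":[0,0,0],"delta_rot":[0,0,0],"fingers":0.6},{"delta_pos":[0,0,0],"delta_rot":[0,0,0],"fingers":0.6},{"delta_pos":[0,0,0],"delta_rot":[0,0,0],"fingers":0.6},{"delta_pos":[-0.0128,-0.0008,0.0153],"delta_rot":[0,0,0],"fingers":0.6},{"delta_pos":[-0.0128,-0.0008,0.0153],"delta_rot":[0,0,0],"fingers":0.6},{"delta_pos":[-0.0128,-0.0008,0.0153],"delta_rot":[0,0,0],"fingers":0.6},{"delta_pos":[-0.0128,-0.0008,0.0153],"delta_rot":[0,0,0],"fingers":0.6},{"delta_pos":[-0.0128,-0.0008,0.0153],"delta_rot":[0,0,0],"fingers":0.6},{"delta_pos":[-0.01,0,0.025],"delta_rot":[0,0,0],"fingers":1},{"delta_pos":[0,0,0.03],"delta_rot":[0,0,0],"fingers":1}]}}

```text
time_s: 6.08
position: [0.4272, 0.2235, 0.365]
eef_rot: [0.003, 0.871, 0.062]
ft_force: [-0.3, -0.1, 0.3]
finger_gap: 0.715
```

Run:
```python
from h import *
from station import env
s=env.get_state();print(s['time_s'],s['position'],s['eef_rot'],s['ft_force'],s['finger_gap'])
a=np.radians(40);d=dvec(a)
for n,b,k in(('scene',(105,240,250,390),4.4),('top',(95,200,165,325),5),('wrist',(0,400,0,640),1)):
    p=env.get_image(n);pickle.dump(p,open(f'pics/f_{n}.pkl','wb'));f=p['frame'][:,:,::-1].copy()
    f=cv2.resize(f[b[0]:b[1],b[2]:b[3]],None,fx=k,fy=k,interpolation=cv2.INTER_CUBIC)
    pts=[W(ST,[0,.125+sy,.1])+r*d for sy in(-.028,.028) for r in(.16,.21)]+[W(ST,np.array([0,0,.1])+Ry(-.349)@np.array([x,y,.03])) for x in(-.06,.07) for y in(-.08,.08)]
    for X in pts:
        u=proj(p,X)[0];cv2.circle(f,tuple(int(v) for v in ((u-[b[2],b[0]]+.5)*k)),4,(0,0,255),1)
    cv2.imwrite(f'pics/f_{n}.png',f)
```

```text
6.0833 [0.4271953  0.22346977 0.36501349] [0.00286702 0.8714934  0.06236552] [-0.27306061 -0.10554516  0.25555428] 0.7148117733748905
```

View pics/f_scene.png

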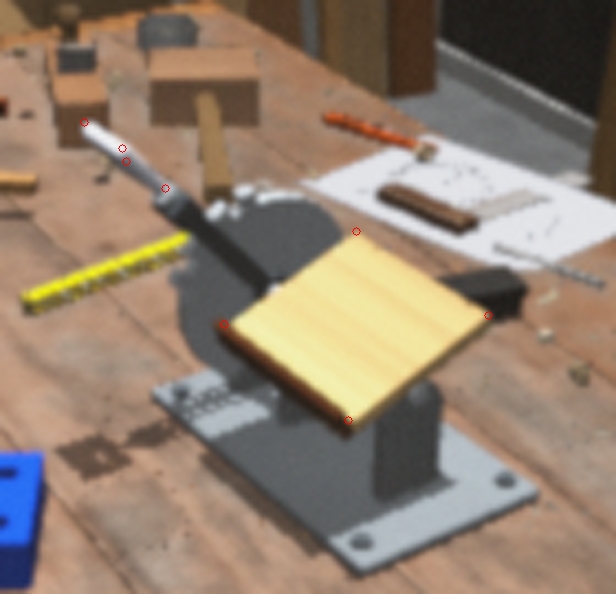

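View pics/f_top.png

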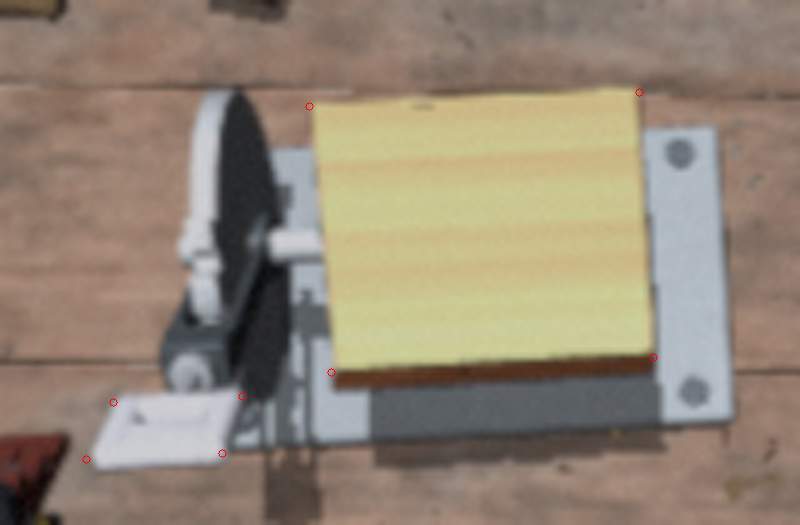

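View pics/f_wrist.png

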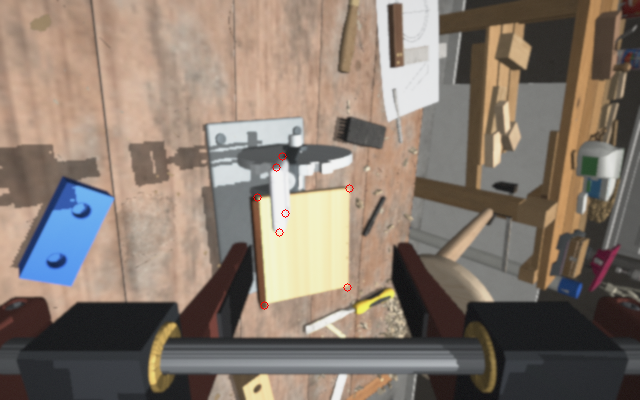

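```bash
cat >> h.py <<'E'
BL=np.array([.5906,-.2157,.2])
def tR(lean,yaw):
    z=Rz(yaw)@np.array([np.cos(lean),0,np.sin(lean)]);x=-(Rz(yaw)@np.array([-np.sin(lean),0,np.cos(lean)]))
    return np.c_[x,np.cross(z,x),z]
E
python3 - <<'E'
from h import *
from station import env
s=env.get_state();print(*[x.round(4) for x in delta(s,np.array([BL[0],BL[1],.14]),tR(0,BL[2]))])
E
```

```text
[ 0.1618 -0.4394 -0.2285] [-5.5081 40.0522  7.8104]
```

Request:
{"fn": "send_rows", "kwargs": {"commands": [{"delta_pos":[0.0135,-0.0366,0],"delta_rot":[-0.46,3.34,0.65],"fingers":1},{"delta_pos":[0.0135,-0.0366,0],"delta_rot":[-0.46,3.34,0.65],"fingers":1},{"delta_pos":[0.0135,-0.0366,0],"delta_rot":[-0.46,3.34,0.65],"fingers":1},{"delta_pos":[0.0135,-0.0366,0],"delta_rot":[-0.46,3.34,0.65],"fingers":1},{"delta_pos":[0.0135,-0.0366,0],"delta_rot":[-0.46,3.34,0.65],"fingers":1},{"delta_pos":[0.0135,-0.0366,-0.0326],"delta_rot":[-0.46,3.34,0.65],"fingers":1},{"delta_pos":[0.0135,-0.0366,-0.0326],"delta_rot":[-0.46,3.34,0.65],"fingers":1},{"delta_pos":[0.0135,-0.0366,-0.0326],"delta_rot":[-0.46,3.34,0.65],"fingers":1},{"delta_pos":[0.0135,-0.0366,-0.0326],"delta_rot":[-0.46,3.34,0.65],"fingers":1},{"delta_pos":[0.0135,-0.0366,-0.0326],"delta_rot":[-0.46,3.34,0.65],"fingers":1},{"delta_pos":[0.0135,-0.0366,-0.0326],"delta_rot":[-0.46,3.34,0.65],"fingers":1},{"delta_pos":[0.0135,-0.0366,-0.0326],"delta_rot":[-0.46,3.34,0.65],"fingers":1}]}}

```text
time_s: 7.23
position: [0.5721, -0.1667, 0.1744]
eef_rot: [-2.128, 1.565, -1.928]
ft_force: [0.7, -0.3, 0.1]
finger_gap: 1.0
```

Run:
```python
from h import *
from station import env
s=env.get_state();print(s['time_s'],*[x.round(4) for x in delta(s,np.array([BL[0],BL[1],.014]),tR(0,BL[2]))])
p=env.get_image('wrist');pickle.dump(p,open('pics/g_w.pkl','wb'));f=p['frame'][:,:,::-1].copy()
for X in [[24,55,40],[24,-55,40],[-24,-55,40],[-24,55,40]]:
    u=proj(p,W(BL,np.array(X)/1e3))[0];print(u);cv2.circle(f,tuple(int(v) for v in u),3,(0,0,255),1)
cv2.imwrite('pics/g_w.png',f)
```

```text
7.2333 [ 0.0185 -0.049  -0.1604] [ 0.2871 -0.1072 -0.0156]
[358.83981981 185.81439636]
[355.10958966 296.21211519]
[305.20381112 296.11582491]
[303.41112955 185.74934653]
```

View pics/g_w.png

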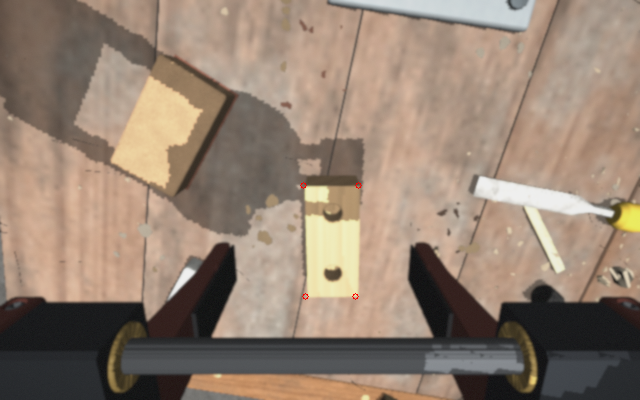

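Request:
{"fn": "send_rows", "kwargs": {"commands": [{"delta_pos":[0.0048,-0.0123,-0.02],"delta_rot":[0,0,0],"fingers":1},{"delta_pos":[0.0048,-0.0123,-0.02],"delta_rot":[0,0,0],"fingers":1},{"delta_pos":[0.0048,-0.0123,-0.02],"delta_rot":[0,0,0],"fingers":1},{"delta_pos":[0.0048,-0.0121,-0.02],"delta_rot":[0,0,0],"fingers":1},{"delta_pos":[0,0,-0.01],"delta_rot":[0,0,0],"fingers":1},{"delta_pos":[0,0,0],"delta_rot":[0,0,0],"fingers":1}]}}

```text
time_s: 7.78
position: [0.5893, -0.2133, 0.0822]
eef_rot: [-2.911, 1.565, -2.712]
ft_force: [-0.2, -0.0, -0.3]
finger_gap: 1.001
```

Run:
```python
from h import *
from station import env
s=env.get_state();print(s['time_s'],*[x.round(4) for x in delta(s,np.array([BL[0],BL[1],.014]),tR(0,BL[2]))])
p=env.get_image('wrist');f=p['frame'][:,:,::-1].copy()
for X in [[24,55,40],[24,-55,40],[-24,-55,40],[-24,55,40]]:
    u=proj(p,W(BL,np.array(X)/1e3))[0];print(u);cv2.circle(f,tuple(int(v) for v in u),3,(0,0,255),1)
cv2.imwrite('pics/h_w.png',f)
```

```text
7.7833 [ 0.0013 -0.0024 -0.0682] [ 0.1297 -0.283   0.0329]
[363.82521197 146.2602408 ]
[357.96006578 310.28977349]
[286.43181886 310.09082838]
[280.52189857 146.22222605]
```

View pics/h_w.png

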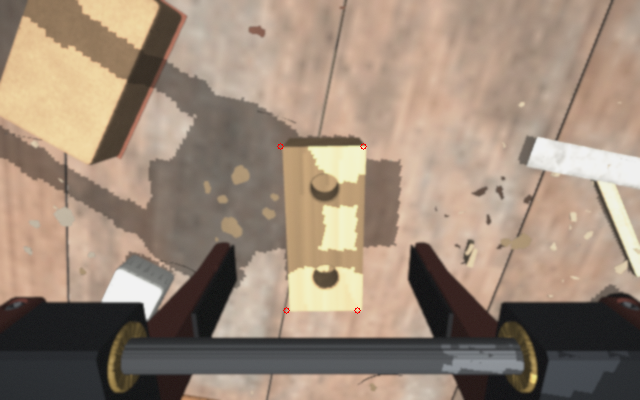

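Request:
{"fn": "send_rows", "kwargs": {"commands": [{"delta_pos":[0.0012,-0.0012,-0.0225],"delta_rot":[0,0,0],"fingers":1},{"delta_pos":[0,0,-0.0225],"delta_rot":[0,0,0],"fingers":1},{"delta_pos":[0,0,-0.0225],"delta_rot":[0,0,0],"fingers":1},{"delta_pos":[0,0,0],"delta_rot":[0,0,0],"fingers":0.4},{"delta_pos":[0,0,0],"delta_rot":[0,0,0],"fingers":0.3},{"delta_pos":[0,0,0],"delta_rot":[0,0,0],"fingers":0.3},{"delta_pos":[0,0,0],"delta_rot":[0,0,0],"fingers":0.3},{"delta_pos":[0,0,0],"delta_rot":[0,0,0],"fingers":0.3},{"delta_pos":[0,0,0],"delta_rot":[0,0,0],"fingers":0.3}], "newtons": 35}}

```text
time_s: 8.58
position: [0.5933, -0.2154, 0.0208]
eef_rot: [-1.257, 1.564, -1.056]
ft_force: [-2.1, -1.1, 0.2]
finger_gap: 0.583
```

Run:
```python
from h import *
from station import env
s=env.get_state();print(s['time_s'],s['position'],s['ft_force'],s['finger_gap'])
A=np.radians(20)
def tgt(x,y,h):return W(ST,np.array([0,0,.1])+Ry(-A)@np.array([x,y,.03+h]))[0]
R=tR(A,ST[2])
print(tgt(-.034,0,.015),tgt(-.034,0,.095),*[v.round(4) for v in delta(s,tgt(-.034,0,.095),R)])
```

```text
8.5833 [ 0.59325386 -0.21539948  0.02083536] [-2.12311415 -1.13361722  0.21571613] 0.5834149317275106
[0.57224332 0.1044849  0.13065748] [0.54493013 0.10285785 0.20583289] [-0.0483  0.3183  0.185 ] [  2.9617 -19.6714  -7.9328]
```

Request:
{"fn": "send_rows", "kwargs": {"commands": [{"delta_pos":[0,0,-0.003],"delta_rot":[0,0,0],"fingers":0.2},{"delta_pos":[0,0,0],"delta_rot":[0,0,0],"fingers":0.2},{"delta_pos":[0,0,0],"delta_rot":[0,0,0],"fingers":0.2},{"delta_pos":[0,0,0],"delta_rot":[0,0,0],"fingers":0.2}]}}

```text
time_s: 8.92
position: [0.5933, -0.2156, 0.0195]
eef_rot: [-1.24, 1.563, -1.04]
ft_force: [-4.6, 1.5, 12.2]
finger_gap: 0.54
```

Run:
```python
from h import *
from station import env
s=env.get_state();print(s['time_s'],s['position'],s['ft_force'],s['ft_torque'],s['finger_gap'],delta(s,s['position'],tR(0,BL[2]))[1])
p=env.get_image('wrist');f=p['frame'][:,:,::-1].copy()
cv2.imwrite('pics/i_w.png',f)
p=env.get_image('scene');f=p['frame'][205:295,320:450,::-1].copy()
cv2.imwrite('pics/i_s.png',cv2.resize(f,None,fx=5,fy=5,interpolation=cv2.INTER_CUBIC))
```

```text
8.9167 [ 0.59328772 -0.21555177  0.01954084] [-4.64730172  1.53970533 12.15886811] [0.23066258 1.068713   0.08122486] 0.540226404798338 [ 0.37952076  0.22269561 -0.03909828]
```

View pics/i_w.png

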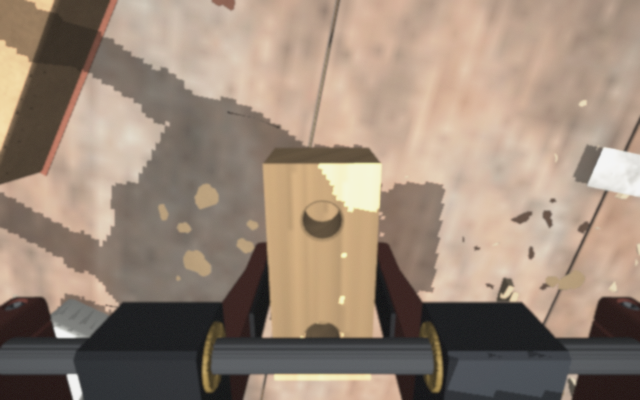

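View pics/i_s.png

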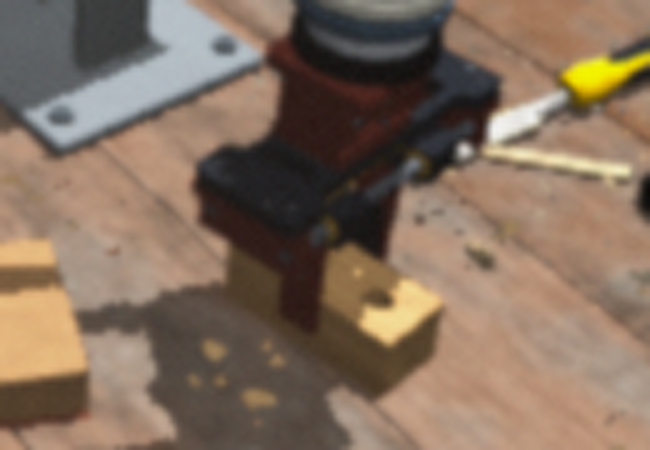

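Request:
{"fn": "send_rows", "kwargs": {"commands": [{"delta_pos":[0,0,0.015],"delta_rot":[0,0,0],"fingers":0.2},{"delta_pos":[0,0,0.035],"delta_rot":[0,0,0],"fingers":0.2},{"delta_pos":[-0.004,0.0265,0.035],"delta_rot":[0.25,-1.64,-0.66],"fingers":0.2},{"delta_pos":[-0.004,0.0265,0.035],"delta_rot":[0.25,-1.64,-0.66],"fingers":0.2},{"delta_pos":[-0.004,0.0265,0.035],"delta_rot":[0.25,-1.64,-0.66],"fingers":0.2},{"delta_pos":[-0.004,0.0265,0.035],"delta_rot":[0.25,-1.64,-0.66],"fingers":0.2},{"delta_pos":[-0.004,0.0265,0.015],"delta_rot":[0.25,-1.64,-0.66],"fingers":0.2},{"delta_pos":[-0.004,0.0265,0],"delta_rot":[0.25,-1.64,-0.66],"fingers":0.2},{"delta_pos":[-0.004,0.0265,0],"delta_rot":[0.25,-1.64,-0.66],"fingers":0.2},{"delta_pos":[-0.004,0.0265,0],"delta_rot":[0.25,-1.64,-0.66],"fingers":0.2}]}}

```text
time_s: 9.85
position: [0.5609, -0.0078, 0.2137]
eef_rot: [-0.024, 1.337, 0.082]
ft_force: [0.6, 0.4, -2.2]
finger_gap: 0.545
```

```bash
cat >> h.py <<'E'
A=np.radians(20)
def tgt(x,y,h):return W(ST,np.array([0,0,.1])+Ry(-A)@np.array([x,y,.03+h]))[0]
E
python3 - <<'E'
from h import *
from station import env
s=env.get_state();print(s['time_s'],s['position'],s['ft_force'],s['finger_gap'],*[v.round(4) for v in delta(s,tgt(-.034,0,.095),tR(A,ST[2]))])
E
```

```text
9.85 [ 0.5609284  -0.0078383   0.21369835] [ 0.64534366  0.44278699 -2.22194959] 0.5451884675726031 [-0.016   0.1107 -0.0079] [ 0.8678 -6.5742 -2.6296]
```

Request:
{"fn": "send_rows", "kwargs": {"commands": [{"delta_pos":[-0.003,0.022,0],"delta_rot":[0.17,-1.3,-0.52],"fingers":0.2},{"delta_pos":[-0.003,0.022,0],"delta_rot":[0.17,-1.3,-0.52],"fingers":0.2},{"delta_pos":[-0.003,0.022,-0.002],"delta_rot":[0.17,-1.3,-0.52],"fingers":0.2},{"delta_pos":[-0.003,0.022,-0.002],"delta_rot":[0.17,-1.3,-0.52],"fingers":0.2},{"delta_pos":[-0.003,0.022,-0.003],"delta_rot":[0.17,-1.3,-0.52],"fingers":0.2},{"delta_pos":[0,0,0],"delta_rot":[0,0,0],"fingers":0.2},{"delta_pos":[0,0,0],"delta_rot":[0,0,0],"fingers":0.2}]}}

```text
time_s: 10.43
position: [0.5456, 0.102, 0.2057]
eef_rot: [-0.003, 1.226, 0.061]
ft_force: [-0.9, 0.2, -1.8]
finger_gap: 0.543
```

Run:
```python
from h import *
from station import env
s=env.get_state();print(s['time_s'],s['position'],s['ft_force'],s['finger_gap'],*[v.round(4) for v in delta(s,tgt(-.034,0,.095),tR(A,ST[2]))])
tc=s['position'];R=eul(s['eef_rot'])
for n,b,k in(('scene',(90,240,250,390),4),('top',(80,220,200,330),4),('wrist',(0,400,0,640),1)):
    p=env.get_image(n);f=p['frame'][:,:,::-1].copy()
    f=cv2.resize(f[b[0]:b[1],b[2]:b[3]],None,fx=k,fy=k,interpolation=cv2.INTER_CUBIC)
    # block frame: x=tool z, z=-tool x, y=tool -y?
    bx,bz=R[:,2],-R[:,0];by=np.cross(bz,bx)
    for X in [(sx*.024,sy*.055,z) for sx in(-1,1) for sy in(-1,1) for z in (-.0195,.0205)]:
        u=proj(p,tc+X[0]*bx+X[1]*by+X[2]*bz)[0];cv2.circle(f,tuple(int(v) for v in ((u-[b[2],b[0]]+.5)*k)),3,(0,0,255),1)
    cv2.imwrite(f'pics/j_{n}.png',f)
```

```text
10.4333 [0.54555806 0.10199277 0.205712  ] [-0.89412398  0.19897476 -1.84536986] 0.543064897435792 [-0.0006  0.0009  0.0001] [ 0.0703 -0.2498 -0.2201]
```

View pics/j_scene.png

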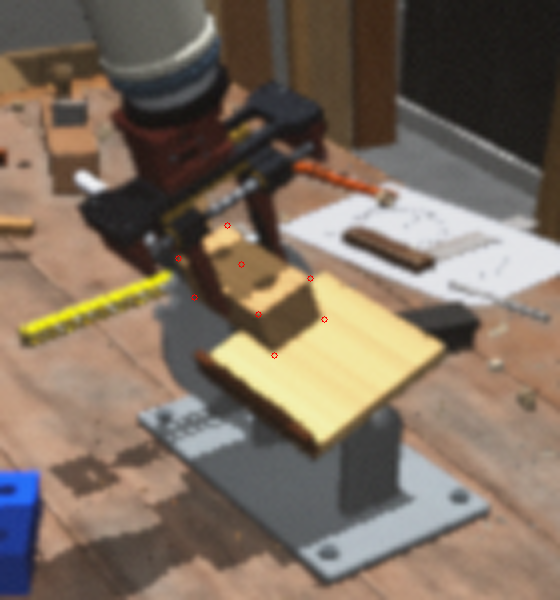

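View pics/j_top.png

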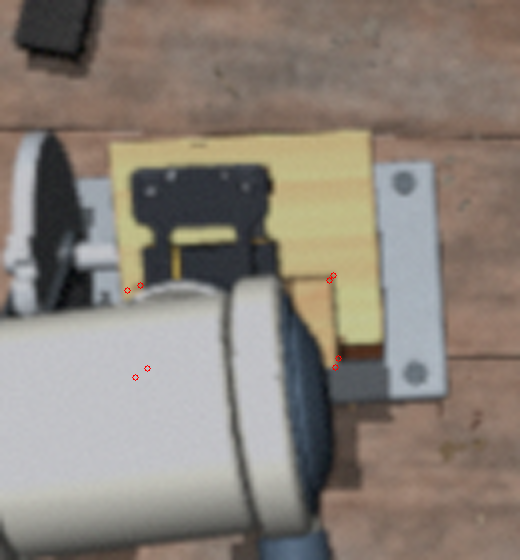

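View pics/j_wrist.png

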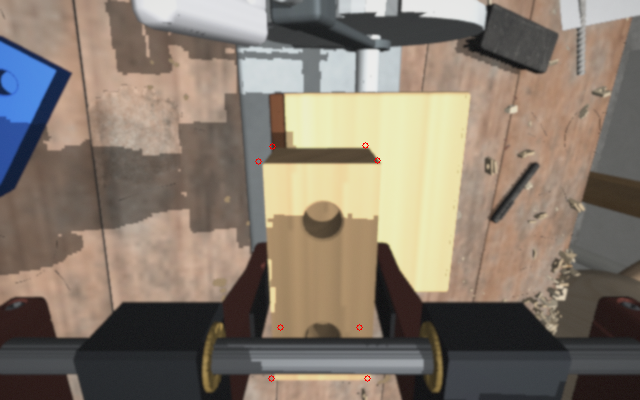

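Request:
{"fn": "send_rows", "kwargs": {"commands": [{"delta_pos":[0.0053,0.0003,-0.0146],"delta_rot":[0,-0.06,-0.05],"fingers":0.2},{"delta_pos":[0.0053,0.0003,-0.0146],"delta_rot":[0,-0.06,-0.05],"fingers":0.2},{"delta_pos":[0.0053,0.0003,-0.0146],"delta_rot":[0,-0.06,-0.05],"fingers":0.2},{"delta_pos":[0.0053,0.0003,-0.0146],"delta_rot":[0,-0.06,-0.05],"fingers":0.2},{"delta_pos":[0,0,0],"delta_rot":[0,0,0],"fingers":0.2},{"delta_pos":[0,0,0],"delta_rot":[0,0,0],"fingers":0.2}]}}

```text
time_s: 11.08
position: [0.5673, 0.1012, 0.1469]
eef_rot: [-0.004, 1.223, 0.053]
ft_force: [0.8, 0.1, -1.2]
finger_gap: 0.546
```

```bash
cat > k.py <<'E'
import sys
from h import *
from station import env
t=sys.argv[1]
s=env.get_state();print(s['time_s'],s['position'],s['ft_force'],s['finger_gap'],*[v.round(4) for v in delta(s,tgt(-.034,0,.0195),tR(A,ST[2]))])
print('tableframe',Ry(A)@(Rz(-ST[2])@(s['position']-[ST[0],ST[1],0])-[0,0,.1])-[0,0,.03])
for n,b,k in(('scene',(120,230,280,390),5.4),('top',(95,195,200,330),5),('wrist',(0,400,0,640),1)):
    p=env.get_image(n);pickle.dump(p,open(f'pics/{t}_{n}.pkl','wb'));f=p['frame'][:,:,::-1].copy()
    cv2.imwrite(f'pics/{t}_{n}.png',cv2.resize(f[b[0]:b[1],b[2]:b[3]],None,fx=k,fy=k,interpolation=cv2.INTER_CUBIC))
E
python3 k.py l
```

```text
11.0833 [0.56728483 0.10121509 0.14687416] [ 0.77693825  0.08067408 -1.18299781] 0.5455771757223454 [ 0.0034  0.0032 -0.012 ] [ 0.0755 -0.0917  0.2026]
tableframe [-0.03328749 -0.00296918  0.03199809]
```

View pics/l_scene.png

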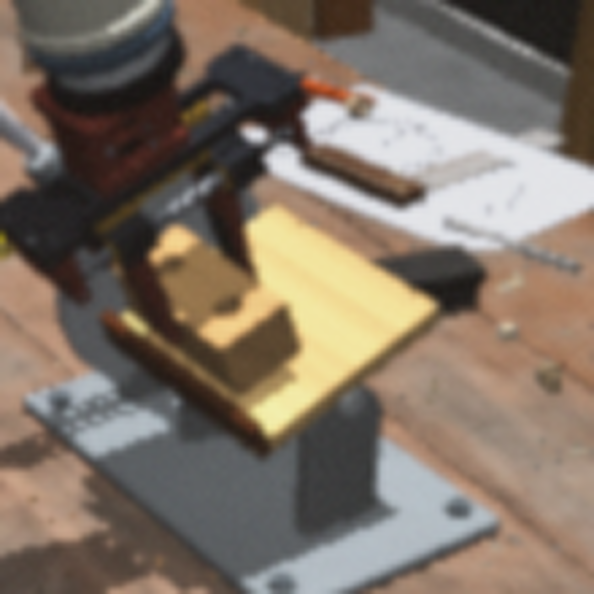

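View pics/l_wrist.png

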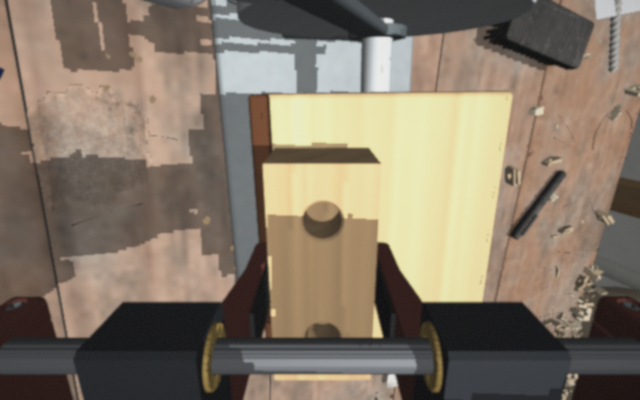

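Request:
{"fn": "send_rows", "kwargs": {"commands": [{"delta_pos":[0.0013,0.0008,-0.0036],"delta_rot":[0,0,0.1],"fingers":0.2},{"delta_pos":[0.0013,0.0008,-0.0036],"delta_rot":[0,0,0.1],"fingers":0.2},{"delta_pos":[0.0007,0.0008,-0.002],"delta_rot":[0,0,0],"fingers":0.2},{"delta_pos":[0,0,0],"delta_rot":[0,0,0],"fingers":0.2},{"delta_pos":[0,0,0],"delta_rot":[0,0,0],"fingers":0.2}]}}

```text
time_s: 11.65
position: [0.5707, 0.1048, 0.1384]
eef_rot: [-0.003, 1.221, 0.059]
ft_force: [0.1, 0.4, -2.3]
finger_gap: 0.546
```

```bash
python3 k.py m
```

```text
11.65 [0.57072458 0.10476331 0.1384453 ] [ 0.12528182  0.42782236 -2.26785734] 0.546031343180122 [-0.     -0.0004 -0.0036] [ 0.0526  0.0327 -0.0934]
tableframe [-0.03274548  0.00036822  0.02283101]
```

View pics/m_scene.png

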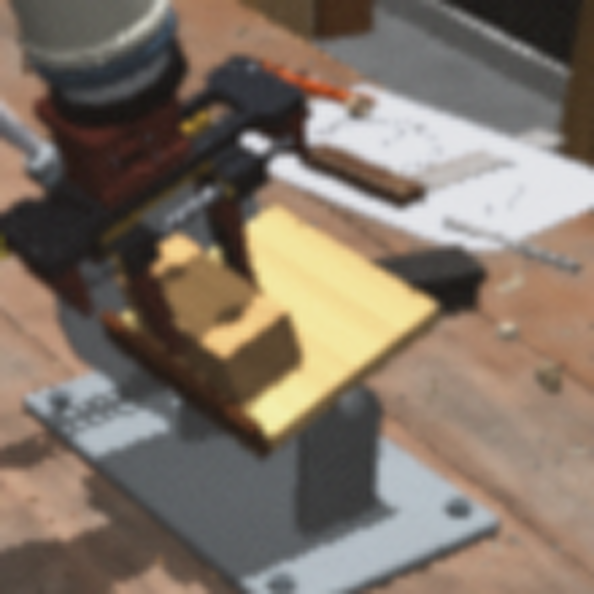

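View pics/m_wrist.png

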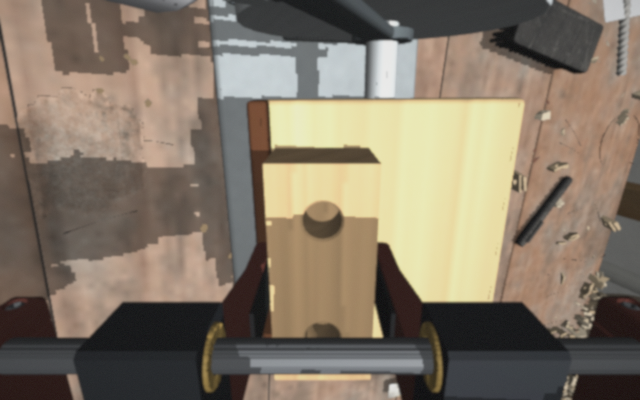

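Request:
{"fn": "send_rows", "kwargs": {"commands": [{"delta_pos":[0.0007,0,-0.0019],"delta_rot":[0,0,0],"fingers":0.2},{"delta_pos":[0,0,0],"delta_rot":[0,0,0],"fingers":0.2},{"delta_pos":[0.0005,0,-0.0014],"delta_rot":[0,0,0],"fingers":0.2},{"delta_pos":[0,0,0],"delta_rot":[0,0,0],"fingers":0.2},{"delta_pos":[0,0,0],"delta_rot":[0,0,0],"fingers":0.2}]}}

```text
time_s: 12.22
position: [0.572, 0.1046, 0.1353]
eef_rot: [-0.003, 1.221, 0.058]
ft_force: [0.5, 0.5, -1.4]
finger_gap: 0.539
```

Request:
{"fn": "send_rows", "kwargs": {"commands": [{"delta_pos":[0.0003,0,-0.0009],"delta_rot":[0,0,0],"fingers":0.2},{"delta_pos":[0,0,0],"delta_rot":[0,0,0],"fingers":0.2},{"delta_pos":[0,0,0],"delta_rot":[0,0,0],"fingers":0.2}]}}

```text
time_s: 12.47
position: [0.5724, 0.1047, 0.1348]
eef_rot: [-0.002, 1.22, 0.059]
ft_force: [-0.7, 0.2, 0.8]
finger_gap: 0.543
```

```bash
python3 k.py n
```

```text
12.4667 [0.57244067 0.10472388 0.13484109] [-0.67165722  0.23939546  0.79299803] 0.54331553696913 [-0.0017 -0.0003  0.    ] [ 0.0429  0.0859 -0.0845]
tableframe [-0.03237065  0.00022682  0.01885907]
```

View pics/n_scene.png

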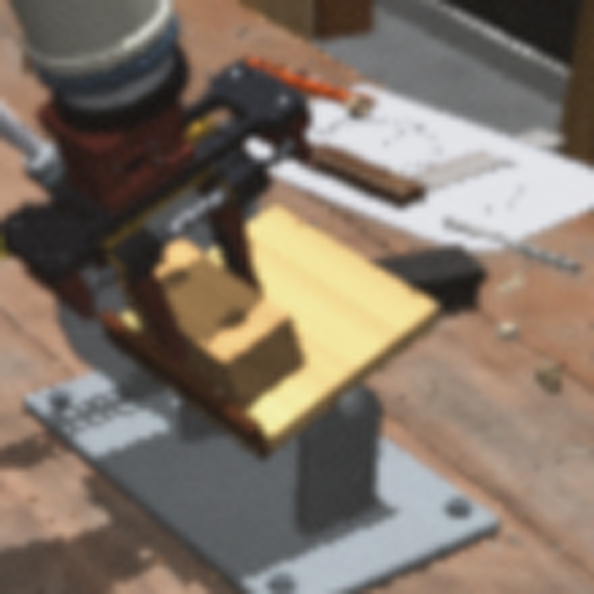

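View pics/n_wrist.png

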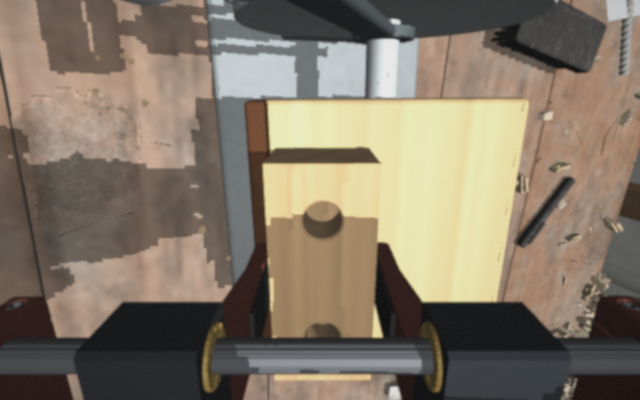

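Request:
{"fn": "send_rows", "kwargs": {"commands": [{"delta_pos":[0.0003,0,-0.0007],"delta_rot":[0,0,0],"fingers":0.2},{"delta_pos":[-0.0012,0,-0.0004],"delta_rot":[0,0,0],"fingers":0.2},{"delta_pos":[-0.0012,0,-0.0004],"delta_rot":[0,0,0],"fingers":0.2},{"delta_pos":[0,0,0],"delta_rot":[0,0,0],"fingers":0.2},{"delta_pos":[0,0,0],"delta_rot":[0,0,0],"fingers":0.2}]}}

```text
time_s: 13.03
position: [0.5708, 0.1046, 0.1341]
eef_rot: [-0.003, 1.218, 0.058]
ft_force: [-1.1, -0.1, 4.1]
finger_gap: 0.545
```

Request:
{"fn": "send_rows", "kwargs": {"commands": [{"delta_pos":[-0.0009,0,-0.0003],"delta_rot":[0,0,0],"fingers":0.2},{"delta_pos":[-0.0009,0,-0.0003],"delta_rot":[0,0,0],"fingers":0.2},{"delta_pos":[0,0,0],"delta_rot":[0,0,0],"fingers":0.2},{"delta_pos":[0,0,0],"delta_rot":[0,0,0],"fingers":0.2}]}}

```text
time_s: 13.37
position: [0.5702, 0.1047, 0.1339]
eef_rot: [-0.004, 1.215, 0.058]
ft_force: [6.9, 0.5, 1.9]
finger_gap: 0.545
```

```bash
python3 k.py o
```

```text
13.3667 [0.57019234 0.10465071 0.13389468] [6.87378882 0.48724351 1.90359218] 0.5445749195035533 [ 0.0005 -0.0003  0.001 ] [ 0.0492  0.3607 -0.1046]
tableframe [-0.03480743  0.00028747  0.01873883]
```

View pics/o_wrist.png

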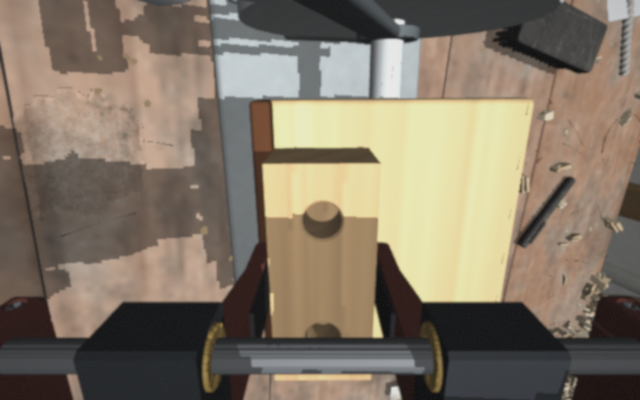

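The block now touches the table and the ledge (about 7 N back along x). Releasing and retreating along the table normal.

Request:
{"fn": "send_rows", "kwargs": {"commands": [{"delta_pos":[0.0005,0,0.0002],"delta_rot":[0,0,0],"fingers":0.2},{"delta_pos":[0,0,0],"delta_rot":[0,0,0],"fingers":0.75},{"delta_pos":[0,0,0],"delta_rot":[0,0,0],"fingers":0.75},{"delta_pos":[0,0,0],"delta_rot":[0,0,0],"fingers":0.75},{"delta_pos":[0,0,0],"delta_rot":[0,0,0],"fingers":0.75},{"delta_pos":[-0.0034,-0.0002,0.0094],"delta_rot":[0,0,0],"fingers":0.75},{"delta_pos":[-0.0068,-0.0004,0.0188],"delta_rot":[0,0,0],"fingers":0.75},{"delta_pos":[-0.0102,-0.0006,0.0282],"delta_rot":[0,0,0],"fingers":0.75},{"delta_pos":[-0.0102,-0.0006,0.0282],"delta_rot":[0,0,0],"fingers":0.75},{"delta_pos":[-0.0102,-0.0006,0.0282],"delta_rot":[0,0,0],"fingers":0.75},{"delta_pos":[-0.0102,-0.0006,0.0282],"delta_rot":[0,0,0],"fingers":0.75}]}}

```text
time_s: 14.43
position: [0.5169, 0.1016, 0.2756]
eef_rot: [-0.002, 1.22, 0.059]
ft_force: [1.0, 0.0, 1.1]
finger_gap: 0.745
```

Request:
{"fn": "send_rows", "kwargs": {"commands": [{"delta_pos":[-0.02,-0.03,0.01],"delta_rot":[0,0,0],"fingers":0.75},{"delta_pos":[-0.02,-0.03,0.01],"delta_rot":[0,0,0],"fingers":0.75},{"delta_pos":[-0.02,-0.03,0.01],"delta_rot":[0,0,0],"fingers":0.75},{"delta_pos":[-0.02,-0.03,0],"delta_rot":[0,0,0],"fingers":0.75},{"delta_pos":[-0.02,-0.03,0],"delta_rot":[0,0,0],"fingers":0.75},{"delta_pos":[0,0,0],"delta_rot":[0,0,0],"fingers":0.75},{"delta_pos":[0,0,0],"delta_rot":[0,0,0],"fingers":0.75},{"delta_pos":[0,0,0],"delta_rot":[0,0,0],"fingers":0.75}]}}

```text
time_s: 15.1
position: [0.418, -0.0482, 0.3042]
eef_rot: [-0.002, 1.22, 0.058]
ft_force: [-0.6, 0.1, -0.1]
finger_gap: 0.752
```

```bash
cat > v.py <<'E'
import sys
from h import *
from station import env
t=sys.argv[1]
s=env.get_state();print(s['time_s'],s['position'],s['ft_force'])
d=dvec(np.radians(40))
for n,b,k in(('scene',(105,240,250,390),4.2),('top',(95,200,165,325),5)):
    p=env.get_image(n);pickle.dump(p,open(f'pics/{t}_{n}.pkl','wb'));f=p['frame'][:,:,::-1].copy()
    f=cv2.resize(f[b[0]:b[1],b[2]:b[3]],None,fx=k,fy=k,interpolation=cv2.INTER_CUBIC)
    cv2.imwrite(f'pics/{t}_{n}raw.png',f)
    pts=[W(ST,[0,.125+sy,.1])+r*d for sy in(-.028,.028) for r in(.16,.21)]+[tgt(-.036+x,y,.04) for x in(-.024,.024) for y in(-.055,.055)]
    for X in pts:
        u=proj(p,X)[0];cv2.circle(f,tuple(int(v) for v in ((u-[b[2],b[0]]+.5)*k)),4,(0,0,255),1)
    cv2.imwrite(f'pics/{t}_{n}.png',f)
E
python3 v.py z
```

```text
15.1 [ 0.41796103 -0.04817685  0.30418231] [-0.57751259  0.07526737 -0.13052703]
```

View pics/z_scene.png

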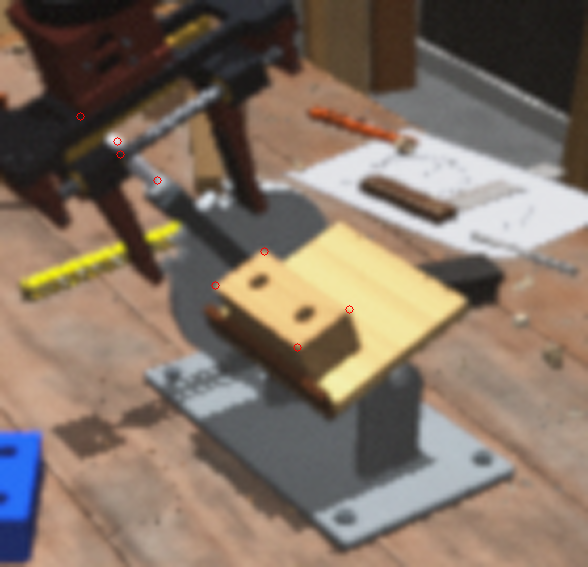

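View pics/z_top.png

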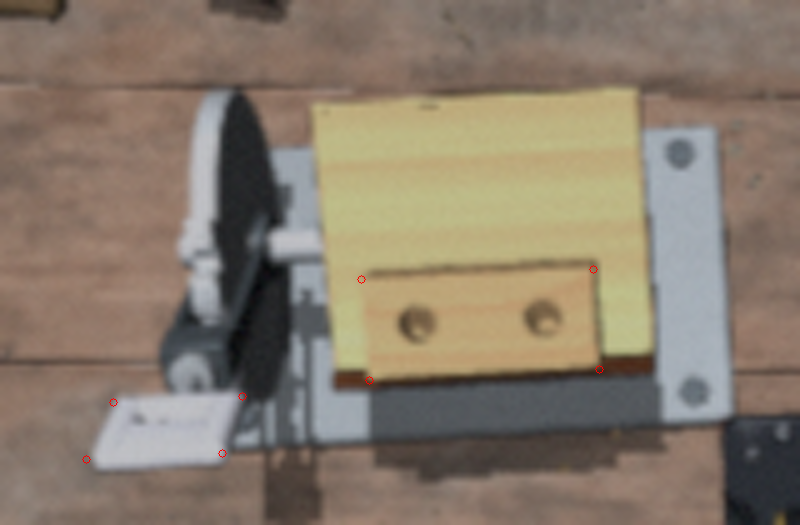

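The block sits at the ledge, centred and aligned. I'll check numerically that the pin is home.

Run:
```python
from h import *
T=L('z_top');a=np.radians(40);d=dvec(a);e=Rz(ST[2])@np.array([np.cos(a),0,np.sin(a)])
for n,S,o,k in(('top z',T,(165,95),5),('scene f',L('f_scene'),(250,105),4.4)):
  for p in(0,.002,.009):
    U=np.array([(proj(S,W(ST,[0,.125+y,.1])+(r+p)*d+x*e)[0]-o+.5)*k for y in(-.028,.028) for r in(.16,.21) for x in(-.006,.006)])
    print(n,p,U.min(0).round(),U.max(0).round())
f=L('f_scene')['frame'][125:160,262:300,::-1];cv2.imwrite('pics/y.png',cv2.resize(f,None,fx=15,fy=15,interpolation=cv2.INTER_CUBIC))
```

```text
top z 0 [ 83. 385.] [245. 472.]
top z 0.002 [ 82. 387.] [244. 475.]
top z 0.009 [ 78. 394.] [242. 483.]
scene f 0 [ 79. 116.] [171. 195.]
scene f 0.002 [ 77. 114.] [169. 194.]
scene f 0.009 [ 71. 108.] [163. 188.]
```

View pics/y.png

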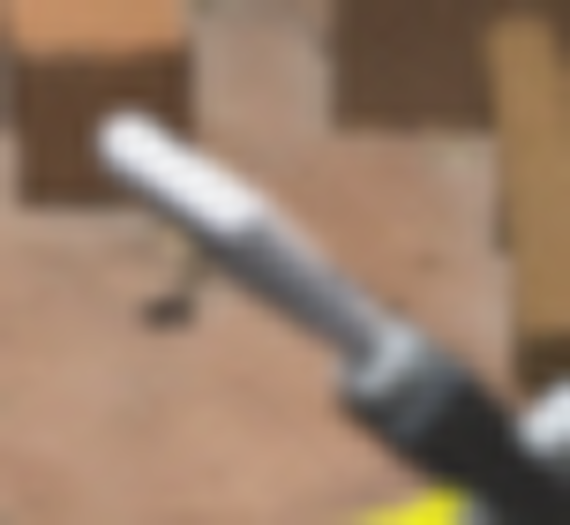

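Run:
```python
from h import *
from station import env
for n in('top',):
    p=env.get_image(n)
    for t in('cork_block','rubbing_block'): print(t,[(o['at'],round(o['confidence'],2)) for o in env.outline_of(p,t)])
print(env.hand_in())
```

```text
cork_block [([362.5, 216.5], 0.67), ([198.6, 181.8], 0.22)]
rubbing_block [([420.2, 210.8], 0.9)]
the job is handed in; nothing more can be done
None
```

The table is set to the middle notch and the pale two-hole block is lying on it, holes up. I handed the job in at about 15 s of the 58 s allowed; no verdict is reported.

- **Table lock:** I pulled the ring about 13 mm, swung the lever 20° towards the robot, lowered the ring and let it go. While lowering, the spring was still pulling with about 7 N past the height of the wheel rim, so the pin had entered the notch. In the last top view and in a scene view taken just after release, the ring's outline matches a pin fully home. A pin resting on the rim would show about 9 mm further out.
- **Block:** I lowered it until it touched the table, then slid it until it met the ledge at about 7 N. The final pictures show it flat, parallel to the ledge and against it. It is centred on the table's width to within a few mm.
- **Gripper:** It is well clear of the table and block. The force reading is close to zero.
- **Other blocks:** I never touched the cork or white block. The network's positions for them shifted by 3–4 pixels between the first and last top views, in opposite directions across the picture. That is most likely network scatter; I did not check it another way.
- **Disagreement between cameras:** The wrist, scene and top views differed by about 1–2 mm, which is within their stated accuracy.

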